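# Seat and clamp the light barrel of a microfluidic test station

### The arm

A 6-joint arm with a two-finger parallel gripper is mounted at the origin on the work surface. World frame = base frame: x ahead of the robot, y to its left, z up, the work surface at z = 0. Lengths are in m, angles in degrees, forces in N, time in s.
With the tool pointing down it reaches from about 0.4 to 0.825 m from the base axis. Payload 7 kg.
Tool frame: the origin (TCP) lies midway between the tips of the shut fingers; the grasp point (between the pads) lies 19 mm behind it; z points along the fingers, y is the line along which they close (so a half turn about z gives the same grasp; the last joint's range is limited). The gripper opens to 88 mm and grips with 3 to 60 N. Pads are 19 mm wide; open, the fingers measure 130 mm over their backs; the gripper's body (78 mm by 193 mm) begins 47 mm behind the grasp point.
Start: joints at [-60.785, 20.546, 0.682, 0, -70.136, -16.507], TCP at [0.148, -0.658, 0.227] pointing down, gripper open.
Joint ranges: [-176.03, 176.03], [-82.01, 121.73], [-58.28, 71.71], [-173.87, 95.51], [-174.79, -0.11], [-173.66, 173.66]. Speed limits (degrees/s): [136.94, 136.94, 172.46, 180, 180, 180].

### API

Orientations are given as a 3x3 rotation matrix whose columns are the frame's x, y, z axes.
In Python, from rig import robot gives the robot as it stands. Calls block until the motion is done:
- robot.goto(position, orientation): joint-space move of the TCP to a pose.
- robot.servo_line(position, ori=None, speed=0.15): straight line of the TCP; ori=None keeps the orientation; speed is the mean speed in m/s.
- robot.movej(angles): joint-space move.
- robot.move_gripper(opening): opening from 0.0 (shut) to 1.0 (fully open); the grip force is fixed at half the most; returns when the fingers have stopped.
- robot.dwell(seconds).
- robot.ik(position, orientation): joint angles nearest the present ones, or None.
- robot.grab_frame(name): name is "scene" or "top" or "wrist"; returns (picture, depth): 400x640x3 uint8, red, green, blue; 400x640 float32, m along the optical axis (not along the pixel's ray), 0 where there is no reading.
- robot.camera_info(name): a dict with "vfov" (degrees; the focal length in pixels is half the picture's height over the tangent of half this angle, whatever the lens; pixels are square), "cx", "cy" (the principal point, pixels), "k1" (the pictures are not rectified: a ray, as slopes to the right and down, at radius r is drawn at 1 + k1 r^2 times it, then the intrinsics apply), "view" (4x4, takes a point from world to camera coordinates); the wrist camera has in their place "T_tool_cam" (4x4, takes a point from camera to tool coordinates, whose origin is the TCP and whose axes are the flange's). Camera axes: x right, y down, z forward; pixel columns grow to the right and rows downward; lengths in m; the calibration is good to about 2 mm. A picture is of the moment at which its call begins: read the wrist's pose just before it. camera_info takes no time and is no camera call.
A pose or a line that the arm cannot do raises robot.Unreachable and nothing moves.
- robot.job_done(): hands the job in; it is judged then, once.
Readings, each from a call of its own:
- robot.read_t(): time.
- robot.read_qpos(): joint angles.
- robot.read_qvel(): joint speeds.
- robot.read_effort(): joint torques, N m.
- robot.read_position(): TCP position.
- robot.read_tcp_rot(): TCP orientation.
- robot.read_force(): force on the tool from outside, world axes, zero at the start.
- robot.read_ft_torque(): the same for the moment, N m.
- robot.read_grip_width(): opening from 0.0 (shut) to 1.0 (fully open).
- robot.read_finger_force(): force on a finger pad.
Only numpy, scipy, OpenCV 4.12 (cv2) and the standard library are available. Lean on these libraries where they do the work, as an engineer would, in place of code of your own. Each camera call takes 0.05 s, during which the arm holds its last target. There are 200 camera calls.

### The job

Push the black light barrel along its V-block until it is fully home against the back stop. Then take the orange-handled flat screwdriver from the stand, let its blade drop into the slot of the brass clamp screw beside the V-block and turn the screw clockwise, to its stop, so that the clamp arm lies square across the barrel. Put the screwdriver back upright in a free hole of the stand, and leave everything else as it stands.

Things in the scene. Friction and masses are not known exactly. Their poses are not given: they have to be found in the camera images.
- barrel: Black light barrel, a loose cylinder 30 mm in diameter and 95 mm long, 150 g, with a blue rear cap (-x end) and silver lens rim (+x end). It lies in the V-block and starts 10 to 24 mm to the rear of its home; it slides easily. Origin: middle of its axis; x runs along the axis, cap to lens.
- seat (a point): Where the barrel's origin lies when home, 64 mm above the bench; x along the V towards the back stop (its face 47.5 mm ahead), y to the left, z up. The V-block reaches 32.5 mm behind this point, so a barrel at home sticks out 15 mm at the rear. Behind it, it is clear down to the breadboard, 34 mm below the point.
- fixture: The fixed V-mount on the breadboard: 10 mm base plate, black V-block 46 mm wide and 80 mm long, two back-stop lugs at its far end, a glass chip standing on edge in a holder beyond them (up to 78 mm above the bench). Origin: on the breadboard 45 mm from the V-block's rear end, under the V, 30 mm above the bench; x along the V as for seat.
- slot (a point): Centre of the top face of the brass clamp screw's round head (25 mm across), 97 mm above the bench, right of the barrel. The slot runs right across the head along this point's x: 3.8 mm wide, 4.5 mm deep. z up. A steel arm 13 mm wide under the head reaches 40 mm towards -x, parallel to the slot; a white sprung pad under its end presses on the barrel with 1 to 2 N when closed.
- clamp (a joint): Angle of clamp screw and arm, rad. 0: the arm points to the rear along the V; it grows clockwise as seen from above, to a firm stop at 1.571, where the arm lies square across the barrel. Starts at 0.2 to 0.5, clear of the barrel. Turning takes about 0.1 N m; the blade has some 0.2 rad of play in the slot. It stays where it is left.
- driver: Flat screwdriver, orange six-sided handle, loose, 110 g, upright in the stand at any yaw. Origin: middle of the blade's end edge; z up to the handle, x along the blade's width. Blade 12 mm wide, 2 mm thick for 7 mm, then 3 mm; shank 8 mm thick; handle from 62 to 137 mm above the origin, then a 7 mm black cap; 26 mm across flats, the flats facing +y, -y and every 60 degrees from there.
- stand: White screwdriver stand, fixed: a bar 250 mm (x) by 60 mm (y), its top 85 mm above the bench, with three 17 mm through holes at x = -90, 0 and +90 mm, y = 0. Origin: on the bench under the middle hole. A driver in each hole, in any order, hangs by the shoulder of its handle, the blade's end 23 mm above the bench.
- driver_cross: Cross-head screwdriver with a blue handle, of the same size, in another hole of the stand; leave it.
- driver_nut: Nut driver with a green handle, of the same size, in another hole of the stand; leave it.
- chip: Loose glass chip, 75 by 26 by 7 mm, lying on the bench beyond the breadboard; leave it.
- petri_dish: Clear petri dish, 92 mm across, 15 mm high, on the bench to the right; leave it.
- timer: White bench timer, 85 by 50 by 22 mm, on the bench to the right; leave it.
- thumbscrew: Small steel thumbscrew, 20 mm across, 18 mm high, standing on its head at the near right corner of the breadboard; leave it.
Things that resemble listed ones, but are neither listed nor needed, are in the scene too. What is shaped like the barrel but purple is not meant.

How it is judged (in metres and radians):
On the way, in this order (a step that is already met when the one before it is completed fails the run):
1. the barrel is pushed home in the V-block against the back stop (within 2 mm), the clamp still open (x of barrel in the frame of seat between -0.002 and 0.002 m and y of barrel in the frame of seat between -0.002 and 0.002 m and z of barrel in the frame of seat between -0.002 and 0.002 m and angle between the x axis of barrel and the x axis of seat, either way round below 0.06 rad and value of joint clamp below 0.8 rad), for 0.2 s.
2. the screwdriver's blade has dropped into the slot of the clamp screw (at least 2.5 mm deep), the clamp still open (horizontal distance between driver and slot below 0.004 m and z of driver in the frame of slot between -0.007 and -0.0025 m and value of joint clamp below 0.8 rad), for 0.1 s.
3. the clamp is turned to its stop (within about 10 degrees) with the blade still in the slot (horizontal distance between driver and slot below 0.004 m and z of driver in the frame of slot between -0.007 and -0.0025 m and value of joint clamp above 1.4 rad), for 0.1 s.
At the end, for the whole second after the job is handed in: The barrel lies home in the V against the back stop (within 2 mm), the clamp arm is within about 10 degrees of its stop, square across the barrel, and the orange screwdriver stands released and upright in a hole of the stand, its shoulder down on the bar (within 5 mm), all at rest (x of barrel in the frame of seat between -0.002 and 0.002 m and y of barrel in the frame of seat between -0.002 and 0.002 m and z of barrel in the frame of seat between -0.002 and 0.002 m and angle between the x axis of barrel and the x axis of seat, either way round below 0.06 rad and value of joint clamp above 1.4 rad and angle between driver's own z axis and vertical below 0.12 rad and z of driver in the frame of stand between 0.018 and 0.028 m and y of driver in the frame of stand between -0.01 and 0.01 m and x of driver in the frame of stand between -0.105 and 0.105 m and linear speed of barrel below 0.01 m/s and linear speed of driver below 0.02 m/s); the robot touches nothing.
It fails at once if another driver, the chip, petri dish, timer or thumbscrew is moved by more than 20 mm (distance of any of driver_cross, driver_nut, chip, petri_dish, timer, thumbscrew from where it was at the start of the episode above 0.02 m).
It also fails if it takes over 64 s, if anything falls off the work surface, if the arm or the gripper's body presses on something with over 40 N, if the wrist force passes 120 N, or if a joint passes its speed limit or range.

## Working session

There is one attempt and no reset: what is moved stays moved. The work goes in short steps, each a Python script; the robot and the scene stay as the last script left them, time stands still between calls to the robot, and variables do not carry over. Pictures are saved under pics/ and viewed, at most 12 in all, crops included, and the job is handed in when it is done.

```bash
mkdir -p pics; ls; cat > h.py <<'E'
import numpy as np, cv2
from rig import robot
def grab(name):
    R=np.array(robot.read_tcp_rot());p=np.array(robot.read_position())
    im,d=robot.grab_frame(name); c=robot.camera_info(name)
    if 'view' in c: T=np.linalg.inv(np.array(c['view']))
    else:
        W=np.eye(4);W[:3,:3]=R.reshape(3,3);W[:3,3]=p; T=W@np.array(c['T_tool_cam'])
    np.savez(f'pics/{name}.npz',im=im,d=d,T=T,vf=c['vfov'],cx=c['cx'],cy=c['cy'],k1=c['k1'])
    return dict(im=im,d=d,T=T,vf=c['vfov'],cx=c['cx'],cy=c['cy'],k1=c['k1'])
def load(name): return dict(np.load(f'pics/{name}.npz'))
def ray(f,u,v):
    F=200/np.tan(np.radians(f['vf'])/2)
    a=np.stack([(np.asarray(u,float)-f['cx'])/F,(np.asarray(v,float)-f['cy'])/F],-1); s=a.copy()
    for _ in range(20): s=a/(1+f['k1']*(s**2).sum(-1,keepdims=True))
    return np.concatenate([s,np.ones(s.shape[:-1]+(1,))],-1)@f['T'][:3,:3].T
def atz(f,u,v,z):
    r=ray(f,u,v); o=f['T'][:3,3]; return o+r*((z-o[2])/r[...,2:3])
def dep(f,u,v):
    return f['T'][:3,3]+ray(f,u,v)*np.asarray(f['d'][np.asarray(v,int),np.asarray(u,int)])[...,None]
def save(f,fn,crop=None,s=1):
    im=f['im'][:,:,::-1]
    if crop: im=im[crop[1]:crop[3],crop[0]:crop[2]]
    cv2.imwrite('pics/'+fn,cv2.resize(im,None,fx=s,fy=s,interpolation=cv2.INTER_CUBIC))
E
python3 - <<'E'
from h import *
print(robot.read_t())
for n in('top','scene'):
    f=grab(n);print(n,f['T'].round(3),f['vf'],f['cx'],f['cy'],f['k1'])
    save(f,n+'0.png',None,1.25)
print(robot.camera_info('wrist'))
E
```

```text
pics
0.0
top [[-0.03  -0.974  0.226  0.322]
 [-1.     0.03   0.    -0.025]
 [-0.007 -0.226 -0.974  1.15 ]
 [ 0.     0.     0.     1.   ]] 47.76154979379438 318.11040311315844 202.17739701843394 -0.053127911238707665
scene [[-0.442  0.705 -0.554  1.182]
 [ 0.897  0.352 -0.267  0.252]
 [ 0.007 -0.615 -0.788  0.988]
 [ 0.     0.     0.     1.   ]] 45.67284149673392 322.97307759182905 194.18514448347798 -0.04940772382395828
{'vfov': 58.31910622769826, 'cx': 311.7966198914781, 'cy': 194.97779048727722, 'k1': -0.04597689339706936, 'T_tool_cam': array([[-2.61374736e-04, -9.52042915e-01, -3.05964408e-01,
         8.35211611e-02],
       [ 9.99999849e-01, -1.00654462e-04, -5.41067275e-04,
         3.65137078e-04],
       [ 4.84322583e-04, -3.05964503e-01,  9.52042797e-01,
        -1.57593625e-01],
       [ 0.00000000e+00,  0.00000000e+00,  0.00000000e+00,
         1.00000000e+00]])}
```

View pics/top0.png

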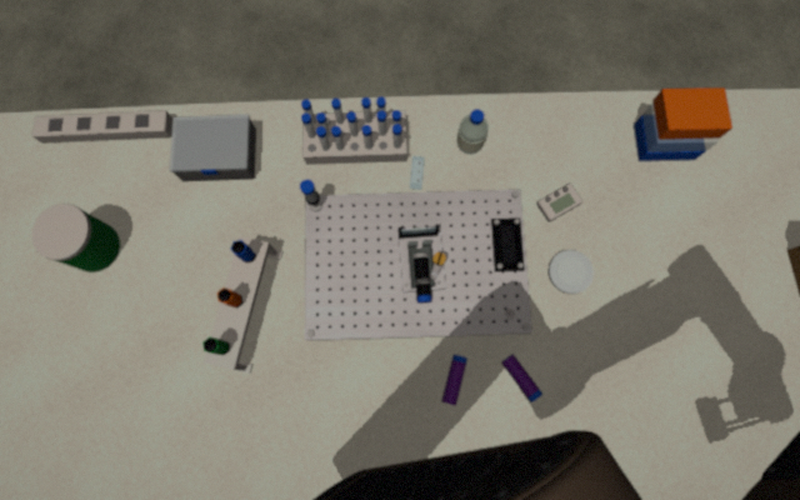

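View pics/scene0.png

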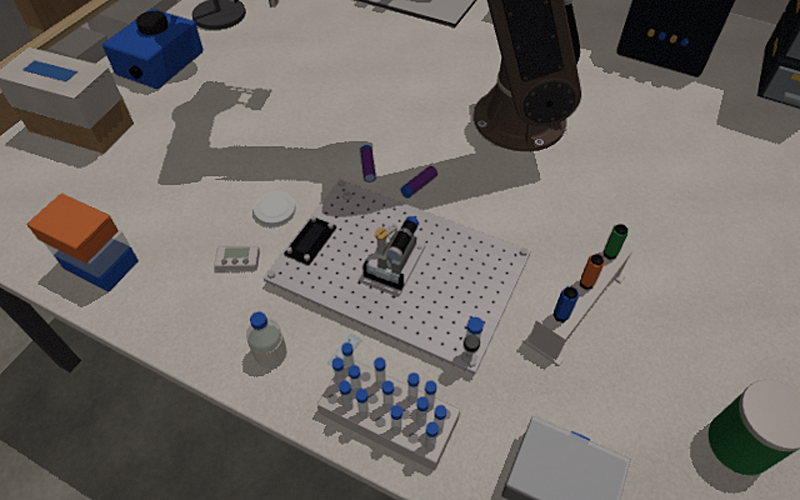

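The top view (0.8x to native pixels) shows the orange driver's cap near (224,296), the brass screw at (440,258), and the barrel's blue cap at (424,296) with the lens near (422,245). In the scene view the orange cap is at about (597,258) and the screw at (381,233).

```bash
python3 - <<'E'
from h import *
t=load('top');s=load('scene')
k=1/1.25
def P(n,z,a,b): print(n,atz(t,a[0]*k,a[1]*k,z).round(3),atz(s,b[0]*k,b[1]*k,z).round(3),dep(t,a[0]*k,a[1]*k).round(3),dep(s,b[0]*k,b[1]*k).round(3))
P('orange',.167,(224,296),(597,258)); P('green',.167,(209,344),(621,230));P('blue',.167,(237,245),(570,292))
P('screw',.097,(440,258),(381,233)); P('cap',.064,(424,300),(413,219)); P('lens',.064,(422,245),(398,248))
# look from above fixture and stand: candidate poses
R=np.diag([1.,-1,-1])
for p in [(.5,-.05,.33),(.45,.26,.36),(.42,.26,.36),(.5,.26,.36)]:
    for a in (0,90,180,-90):
        c,ss=np.cos(np.radians(a)),np.sin(np.radians(a));Rz=np.array([[c,-ss,0],[ss,c,0],[0,0,1]])
        q=robot.ik(p,Rz@R); print(p,a,None if q is None else np.round(q,0))
E
```

```text
orange [0.481 0.285 0.167] [0.485 0.288 0.167] [0.481 0.285 0.165] [0.483 0.288 0.165]
green [0.397 0.308 0.167] [0.403 0.311 0.167] [0.397 0.308 0.168] [0.402 0.311 0.165]
blue [0.573 0.265 0.167] [0.574 0.266 0.167] [0.572 0.263 0.172] [0.57  0.266 0.161]
screw [ 0.553 -0.105  0.097] [ 0.554 -0.1    0.097] [ 0.553 -0.105  0.096] [ 0.552 -0.101  0.094]
cap [ 0.478 -0.073  0.064] [ 0.469 -0.072  0.064] [ 0.477 -0.072  0.074] [ 0.478 -0.068  0.076]
lens [ 0.588 -0.073  0.064] [ 0.549 -0.066  0.064] [ 0.593 -0.074  0.043] [ 0.56 -0.06  0.08]
(0.5, -0.05, 0.33) 0 [ 17.   1. -11.   0. -79.  73.]
(0.5, -0.05, 0.33) 90 [ 17.   1. -11.   0. -79. 163.]
(0.5, -0.05, 0.33) 180 [  17.    1.  -11.    0.  -79. -107.]
(0.5, -0.05, 0.33) -90 [ 17.   1. -11.   0. -79. -17.]
(0.45, 0.26, 0.36) 0 [-172.  -81.   -5.   -0. -166.  -98.]
(0.45, 0.26, 0.36) 90 [-172.  -81.   -5.    0. -166.   -8.]
(0.45, 0.26, 0.36) 180 [-172.  -81.   -5.    0. -166.   82.]
(0.45, 0.26, 0.36) -90 [ 52.   2.  -5.   0. -82. -52.]
(0.42, 0.26, 0.36) 0 [-171.  -81.   -8.   -0. -163.  -99.]
(0.42, 0.26, 0.36) 90 [-171.  -81.   -8.    0. -163.   -9.]
(0.42, 0.26, 0.36) 180 [-171.  -81.   -8.    0. -163.   81.]
(0.42, 0.26, 0.36) -90 [ 55.  -0.  -8.   0. -82. -55.]
(0.5, 0.26, 0.36) 0 [ 47.   7.  -1.   0. -83.  43.]
(0.5, 0.26, 0.36) 90 [ 47.   7.  -1.   0. -83. 133.]
(0.5, 0.26, 0.36) 180 [  47.    7.   -1.    0.  -83. -137.]
(0.5, 0.26, 0.36) -90 [ 47.   7.  -1.   0. -83. -47.]
```

```bash
cat >> h.py <<'E'
def Rz(a):
    a=np.radians(a);c,s=np.cos(a),np.sin(a);return np.array([[c,-s,0],[s,c,0],[0,0,1.]])
D=np.diag([1.,-1,-1])
def R(a): return Rz(a)@D
E
python3 - <<'E'
from h import *
robot.goto([.455,-.085,.20],R(0)); robot.move_gripper(0)
f=grab('wrist'); save(f,'w1.png',(130,0,510,300),2)
np.savez('pics/w1.npz',**f)
print(robot.read_t(),robot.read_position(), robot.read_qpos(), dep(f,np.array([320]),np.array([200])))
E
```

```text
3.8917 [ 0.45501173 -0.08499753  0.20001012] [ 1.38971776e+01  1.36872276e+00 -2.72668694e+01 -9.80104391e-04
 -6.13622015e+01  7.61011181e+01] [[ 0.42758796 -0.09273036  0.02932145]]
```

View pics/w1.png

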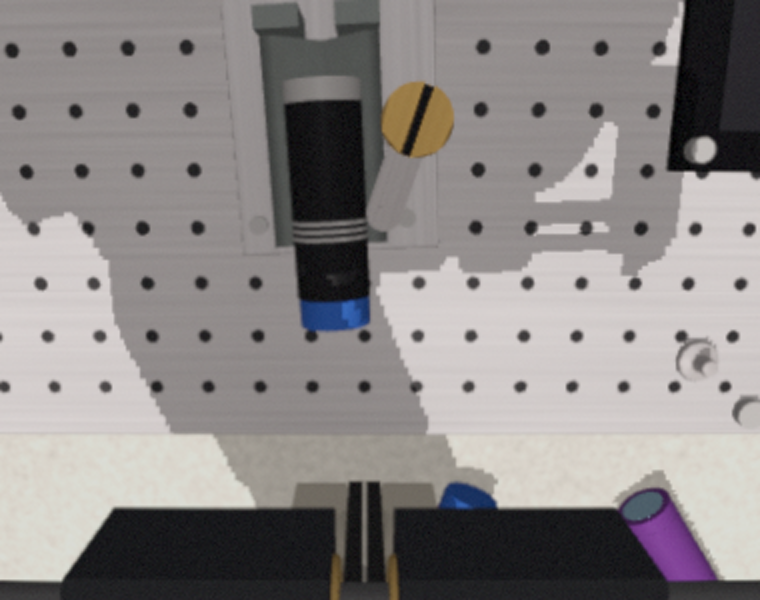

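The wrist crop (native = crop/2+(130,0)) shows the brass head at (418,119), with its slot running from (427,86) to (407,153). The barrel's cap end is at (335,325), its lens rim is at (322,80), and the lugs are at (275,18) and (357,12).

```bash
python3 - <<'E'
from h import *
f=load('w1')
c=lambda u,v:(u/2+130,v/2)
V,U=np.mgrid[0:200,200:400]
P=dep(f,U.ravel(),V.ravel()); ok=f['d'][V,U].ravel()>0
# barrel cloud: z .066-.085, mask near
x,y=U.ravel(),V.ravel()
m=ok&(P[:,2]>.069)&(P[:,2]<.083)&(x<316)&(x>270)&(y>38)&(y<168)
B=P[m]; print('barrel n',len(B),B.min(0),B.max(0))
from scipy.optimize import least_squares
def res(p): # axis y=p0+p1*(x-.5), z=p2
    return np.hypot((B[:,1]-p[0]-p[1]*(B[:,0]-.5))/np.sqrt(1+p[1]**2),B[:,2]-p[2])-.015
s=least_squares(res,[-.073,0,.064],loss='soft_l1',f_scale=.001);print(s.x,np.degrees(np.arctan(s.x[1])),np.abs(s.fun).mean())
print('x pct',np.percentile(B[:,0],[0.5,99.5]))
# cap/lens edges at height of silhouette
for n,u,v,z in [('cap bottom z.064',335,327,.064),('lens top',322,79,.079),('head',418,119,.097),('s1',427,86,.097),('s2',407,153,.097),('plL0',222,20,.04),('plL1',244,252,.04),('plR0',433,100,.04),('plR1',437,248,.04),('lugL near top',282,30,.064),('lugR',357,24,.064)]:
    print(n,atz(f,*c(u,v),z).round(4),dep(f,*c(u,v)).round(4))
m=ok&(P[:,2]>.092)&(P[:,2]<.102)&(x>310);H=P[m];print('head',len(H),H.mean(0),H.min(0),H.max(0))
# head two-view with top
t=load('top');print('barrel cap top',atz(f,*c(335,298),.079))
m=ok&(P[:,2]>.042)&(y<40)&(x>240)&(x<330)
h,e=np.histogram(P[m][:,2],bins=20);print(h,e.round(3))
# lug near face x
L=P[m&(P[:,2]>.058)];print(L[:, :2].min(0),L.max(0),np.percentile(L[:,0],[1,5,10,50]))
E
```

```text
barrel n 4381 [ 0.47310482 -0.08578804  0.06900018] [ 0.56767032 -0.05493365  0.08065819]
[-0.07122201  0.04238784  0.06332764] 2.427191611184444 0.0005054508646892489
x pct [0.47417113 0.5670113 ]
cap bottom z.064 [ 0.4715 -0.0728  0.064 ] [ 0.4744 -0.0734  0.077 ]
lens top [ 0.5665 -0.0698  0.079 ] [ 0.5666 -0.0698  0.0784]
head [ 0.5519 -0.1035  0.097 ] [ 0.5521 -0.1038  0.0919]
s1 [ 0.5625 -0.1063  0.097 ] [ 0.5629 -0.1067  0.0923]
s2 [ 0.5407 -0.0999  0.097 ] [ 0.5407 -0.1002  0.092 ]
plL0 [ 0.5932 -0.0276  0.04  ] [ 0.5934 -0.0274  0.0385]
plL1 [ 0.4998 -0.0323  0.04  ] [ 0.5    -0.0325  0.0414]
plR0 [ 0.5624 -0.1136  0.04  ] [ 0.5581 -0.1085  0.0958]
plR1 [ 0.5015 -0.117   0.04  ] [ 0.5002 -0.1181  0.0292]
lugL near top [ 0.5854 -0.0543  0.064 ] [ 0.5845 -0.0548  0.0693]
lugR [ 0.5873 -0.0824  0.064 ] [ 0.5857 -0.0825  0.074 ]
head 1002 [ 0.55190138 -0.10296706  0.09597815] [ 0.53967305 -0.11532851  0.09201381] [ 0.56397906 -0.0905318   0.09869086]
barrel cap top [ 0.48649389 -0.07358508  0.079     ]
[ 59  80  95  96 102 117 114 128 151 306  78  27  21  29  25  25  55 464
 123  15] [0.042 0.044 0.046 0.048 0.05  0.051 0.053 0.055 0.057 0.059 0.061 0.063
 0.065 0.067 0.069 0.07  0.072 0.074 0.076 0.078 0.08 ]
[ 0.56693621 -0.09115435] [ 0.59366474 -0.04418894  0.0799283 ] [0.56705338 0.56885222 0.57117367 0.58547407]
```

```bash
python3 - <<'E'
from h import *
yaw=2.7; d=np.array([np.cos(np.radians(yaw)),np.sin(np.radians(yaw)),0])
A=np.array([.47,-.0725,.05])
robot.goto(A-d*.032+[0,0,.06],R(yaw)); robot.servo_line(A-d*.032,speed=.1)
robot.dwell(.1);f0=np.array(robot.read_force())
robot.servo_line(A-d*.012,speed=.06)
s=-.012
while s<.022:
    s+=.0015 if s<.002 else .0007; robot.servo_line(A+d*s,speed=.03)
    F=(np.array(robot.read_force())-f0); print(round(s,4),F.round(1))
    if -F@d>8: break
robot.dwell(.25);print((np.array(robot.read_force())-f0).round(1),robot.read_position(),robot.read_t())
robot.servo_line(A+d*(s-.03),speed=.1)
robot.servo_line(A+d*(s-.03)+[0,0,.14],speed=.2)
robot.move_gripper(1.0)
f=grab('wrist'); np.savez('pics/w2.npz',**f);print(robot.read_t(), robot.read_position())
V,U=np.mgrid[0:200,200:400];P=dep(f,U.ravel(),V.ravel());
m=(P[:,2]>.069)&(P[:,2]<.083)&(P[:,1]<-.055)&(P[:,1]>-.088)&(P[:,0]<.6)&(P[:,0]>.46);print(np.percentile(P[m][:,0],[.3,99]))
save(f,'w2.png',(130,0,510,300),2)
E
```

```text
-0.0105 [1.9 1.  0.5]
-0.009 [ 1.1  0.4 -1.3]
-0.0075 [ 1.4  0.5 -1.5]
-0.006 [-0.5  1.1 -1.1]
-0.0045 [ 0.1  0.5 -0.8]
-0.003 [-0.3  0.3 -1.6]
-0.0015 [ 0.8  0.5 -1. ]
-0.0 [ 1.   0.2 -1.2]
0.0015 [-0.1  0.4 -0.8]
0.003 [ 0.6  0.6 -0.1]
0.0037 [-0.6  1.4 -0. ]
0.0044 [-0.5  1.2  0.2]
0.0051 [-0.2 -0.1 -0.1]
0.0058 [ 0.4  0.5 -0.8]
0.0065 [-0.2  0.4  0.6]
0.0072 [-1.   0.7  0.5]
0.0079 [1.3 1.6 0.2]
0.0086 [0.6 0.7 0.4]
0.0093 [ 0.4  0.6 -0.8]
0.01 [-2.8  1.3  1.9]
0.0107 [-5.3  1.7  2.5]
0.0114 [-5.8  3.   5.6]
0.0121 [-8.7  2.2  6.2]
[-8.3  3.3  5.7] [ 0.47957501 -0.07226998  0.04952893] 11.6833
14.475 [ 0.45212667 -0.07334124  0.18999225]
[0.49053229 0.58786267]
```

```bash
python3 - <<'E'
from h import *
robot.goto([.41,.288,.23],R(0)); 
f=grab('wrist'); np.savez('pics/w3.npz',**f);print(robot.read_t(), robot.read_position(),robot.read_qpos())
save(f,'w3.png',(170,50,470,270),2.6)
E
```

```text
15.8917 [0.41030252 0.28704447 0.22987142] [ 5.74992707e+01  3.84283833e+00 -2.05063194e+01  1.80750882e-03
 -6.56714114e+01  3.24398874e+01]
```

View pics/w3.png

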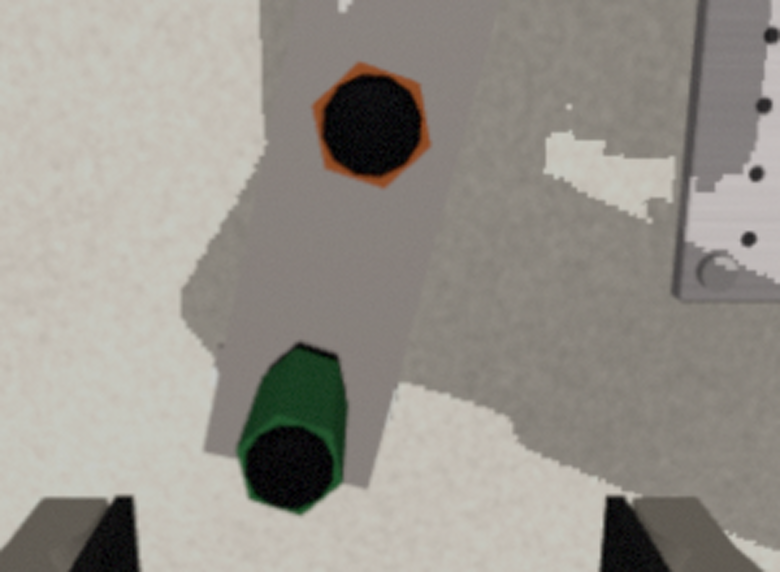

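The crop (native = crop/2.6+(170,50)) shows the orange hex with vertices (360,62), (421,82), (431,145), (384,188), (325,167) and (312,106), and its black cap at (372,126).

```bash
python3 - <<'E'
from h import *
f=load('w3'); c=lambda p:(p[0]/2.6+170,p[1]/2.6+50)
v=[(360,62),(421,82),(431,145),(384,188),(325,167),(312,106)]
Q=np.array([atz(f,*c(p),.160) for p in v]); m=Q.mean(0)
print(m,atz(f,*c((372,126)),.167),dep(f,*c((372,126))))
a=np.degrees(np.arctan2(Q[:,1]-m[1],Q[:,0]-m[0]));r=np.hypot(*(Q-m)[:,:2].T);print(a,r)
va=np.degrees(np.angle(np.exp(1j*np.radians(a*6)).mean())/6);print('vertex',va,'flat normals',va+30)
print('green',atz(f,*c((290,466)),.167))
for y in np.arange(-180,180,10): 
    q=robot.ik([.483,.286,.11],R(y)); q2=robot.ik([.552,-.103,.18],R(y));print(y,None if q is None else np.round(q,0),None if q2 is None else np.round(q2,0))
E
```

```text
[0.48258959 0.2865884  0.16      ] [0.48281121 0.28665519 0.167     ] [0.49308233 0.28758388 0.38740269]
[  11.13129912  -49.03932948 -107.81921305 -168.94473817  130.4866625
   72.37962971] [0.01465173 0.01510869 0.01471143 0.01491107 0.01484683 0.01485068]
vertex 11.365475720416011 flat normals 41.365475720416015
green [0.3984161  0.30765112 0.167     ]
-180 [  51.   16.  -23.    0.  -51. -141.] [  9.  12. -18.   0. -60. -99.]
-170 [  51.   16.  -23.    0.  -51. -131.] [  9.  12. -18.   0. -60. -89.]
-160 [  51.   16.  -23.    0.  -51. -121.] [  9.  12. -18.   0. -60. -79.]
-150 [  51.   16.  -23.    0.  -51. -111.] [  9.  12. -18.   0. -60. -69.]
-140 [  51.   16.  -23.    0.  -51. -101.] [  9.  12. -18.   0. -60. -59.]
-130 [ 51.  16. -23.   0. -51. -91.] [  9.  12. -18.   0. -60. -49.]
-120 [ 51.  16. -23.   0. -51. -81.] [  9.  12. -18.   0. -60. -39.]
-110 [ 51.  16. -23.   0. -51. -71.] [  9.  12. -18.   0. -60. -29.]
-100 [ 51.  16. -23.   0. -51. -61.] [  9.  12. -18.   0. -60. -19.]
-90 [ 51.  16. -23.   0. -51. -51.] [  9.  12. -18.   0. -60.  -9.]
-80 [ 51.  16. -23.   0
[... 1039 characters left out ...]
   0. -60. 151.]
80 [ 51.  16. -23.   0. -51. 119.] [  9.  12. -18.   0. -60. 161.]
90 [ 51.  16. -23.   0. -51. 129.] [  9.  12. -18.   0. -60. 171.]
100 [ 51.  16. -23.   0. -51. 139.] None
110 [ 51.  16. -23.   0. -51. 149.] [   9.   12.  -18.    0.  -60. -169.]
120 [ 51.  16. -23.   0. -51. 159.] [   9.   12.  -18.    0.  -60. -159.]
130 [ 51.  16. -23.   0. -51. 169.] [   9.   12.  -18.    0.  -60. -149.]
140 None [   9.   12.  -18.    0.  -60. -139.]
150 [  51.   16.  -23.    0.  -51. -171.] [   9.   12.  -18.    0.  -60. -129.]
160 [  51.   16.  -23.    0.  -51. -161.] [   9.   12.  -18.    0.  -60. -119.]
170 [  51.   16.  -23.    0.  -51. -151.] [   9.   12.  -18.    0.  -60. -109.]
```

```bash
python3 - <<'E'
from h import *
p=np.array([.4827,.2866,0])
robot.goto(p+[0,0,.2],R(11.4)); robot.servo_line(p+[0,0,.109],speed=.12)
robot.move_gripper(0.0); print('w',robot.read_grip_width()*88,robot.read_finger_force())
robot.servo_line(p+[0,0,.222],speed=.12)
f=grab('wrist'); np.savez('pics/w4.npz',**f);print(robot.read_t(), robot.read_position(),robot.read_grip_width()*88)
# expected blade tip pixel
F=200/np.tan(np.radians(f['vf'])/2);T=np.linalg.inv(f['T'])
q=T[:3,:3]@(np.array(robot.read_position())-[0,0,.086])+T[:3,3];print(q, q[:2]/q[2]*F+[f['cx'],f['cy']])
save(f,'w4.png',(220,100,400,220),4.4)
E
```

```text
w 26.416410234509016 29.99919777153991
19.3417 [0.48229101 0.28625133 0.22100363] 26.1264413908385
[2.19403849e-04 4.48498232e-03 2.57319433e-01] [312.10225444 201.22547275]
```

View pics/w4.png

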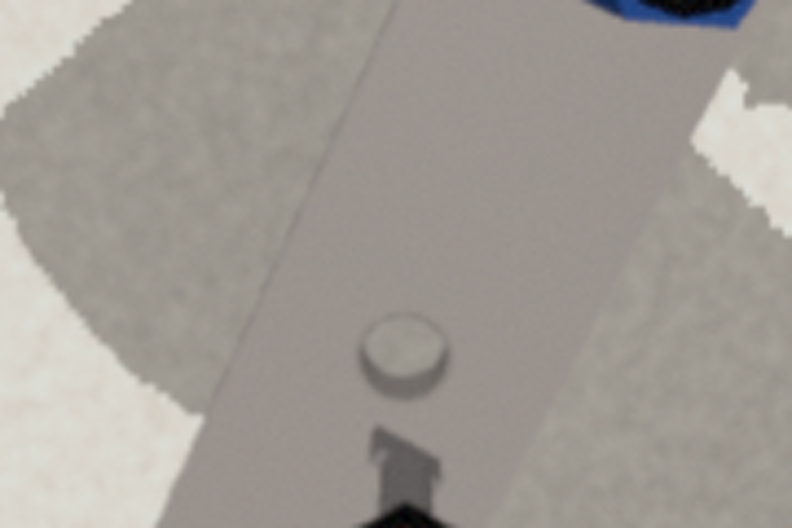

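The crop (native = crop/4.4+(220,100)) shows the blade's end edge below the handle, from (373,428) to (440,465), with the empty hole at (405,345).

```bash
python3 - <<'E'
from h import *
f=load('w4'); c=lambda u,v:(u/4.4+220,v/4.4+100)
p=np.array(robot.read_position());z=p[2]-.086
A=atz(f,*c(373,430),z);B=atz(f,*c(440,466),z);d=A-B
print(A,B,np.linalg.norm(d),np.degrees(np.arctan2(d[1],d[0])),(A+B)/2-p,dep(f,*c(400,450)),'hole',atz(f,*c(405,343),.085))
E
```

```text
[0.48385116 0.29191605 0.13500363] [0.47991416 0.27996387 0.13500363] 0.012583894362669296 71.76833883501598 [-0.00040835 -0.00031137 -0.086     ] [0.48587927 0.28782797 0.14841515] hole [0.48598868 0.28694368 0.085     ]
```

```bash
python3 - <<'E'
from h import *
robot.goto([.5525,-.1028,.205],R(-76.4))
f=grab('wrist'); np.savez('pics/w5.npz',**f);print(robot.read_t(), robot.read_position())
save(f,'w5.png',(240,130,390,230),5.2)
E
```

```text
20.8583 [ 0.55278646 -0.10182292  0.20504711]
```

View pics/w5.png

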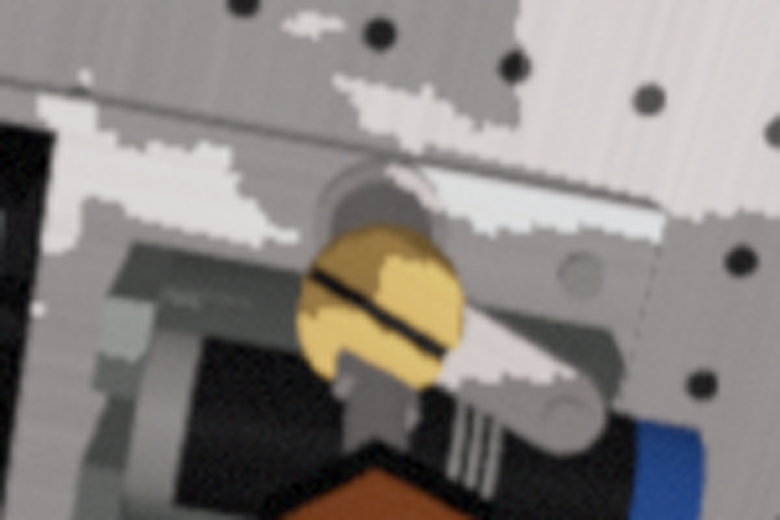

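The crop (native = crop/5.2+(240,130)) shows the slot from (312,272) to (442,353), with the head centred at (380,308). The blade's end edge runs from about (341,352) to (418,393) and is roughly parallel to the slot.

```bash
python3 - <<'E'
from h import *
f=load('w5'); c=lambda u,v:(u/5.2+240,v/5.2+130)
p=np.array(robot.read_position())
for z in(.097,.095):
    A=atz(f,*c(312,272),z);B=atz(f,*c(442,353),z);d=B-A
    print('slot',(A+B)/2,atz(f,*c(380,308),z),np.linalg.norm(d),np.degrees(np.arctan2(d[1],d[0])))
A=atz(f,*c(341,354),p[2]-.086);B=atz(f,*c(418,394),p[2]-.086);d=B-A
print('blade',(A+B)/2,np.linalg.norm(d),np.degrees(np.arctan2(d[1],d[0])),p)
V,U=np.mgrid[130:230,240:390];P=dep(f,U.ravel(),V.ravel());
m=(np.abs(P[:,0]-.552)<.02)&(np.abs(P[:,1]+.103)<.02)&(P[:,2]>.088)&(P[:,2]<.103);H=P[m];print(np.median(H,0),len(H))
E
```

```text
slot [ 0.55241056 -0.10385952  0.097     ] [ 0.55221798 -0.10467196  0.097     ] 0.02312518807777747 160.62322825498623
slot [ 0.55226241 -0.10326619  0.095     ] [ 0.55206838 -0.10408475  0.095     ] 0.02329930807305777 160.62322825498617
blade [ 0.55165029 -0.10187449  0.11904711] 0.012134150289481426 164.9463686688182 [ 0.55278646 -0.10182292  0.20504711]
[ 0.55227726 -0.10494679  0.09589536] 771
```

```bash
cat >> h.py <<'E'
def down(xy,yaw,z0,z1,lim=4,step=.001):
    f0=np.array(robot.read_force());z=z0
    while z>z1:
        z-=step; robot.servo_line([*xy,z],R(yaw),speed=.03)
        F=np.array(robot.read_force())-f0
        if F[2]>lim: break
    print('down',np.round(z,4),F.round(1),np.round(robot.read_position(),4),robot.read_t()); return z
E
python3 - <<'E'
from h import *
xy=(.5526,-.1037)
robot.servo_line([*xy,.190],R(-77.5),speed=.06); robot.dwell(.2)
down(xy,-77.5,.190,.1785); robot.dwell(.2); print(np.round(robot.read_force(),2),np.round(robot.read_ft_torque(),2),robot.read_position())
E
```

```text
down 0.178 [-0.6 -0.9  2.1] [ 0.5528 -0.1037  0.1784] 24.4583
[-0.52  0.35  3.65] [ 0.1   0.47 -0.01] [ 0.55279849 -0.10376026  0.17832764]
```

```bash
python3 - <<'E'
from h import *
xy=(.5526,-.1037)
for y in (-87,-97,-107,-117,-127,-137,-145,-150,-154,-157):
    robot.goto([*xy,.1782],R(y)); M=robot.read_ft_torque()
    print(y,np.round(M,2),np.round(robot.read_force(),1),round(robot.read_t(),2))
    if abs(M[2])>.8: break
robot.dwell(.2)
f=grab('wrist'); np.savez('pics/w6.npz',**f);print(robot.read_t(), robot.read_position())
save(f,'w6.png',(220,100,420,230),4)
E
```

```text
-87 [ 0.34 -0.1  -0.01] [0.4 0.4 3.1] 24.94
-97 [ 0.52 -0.5   0.01] [1.9 0.3 2.5] 25.23
-107 [ 0.34 -0.82  0.06] [2.  0.8 2. ] 25.52
-117 [ 0.01 -0.98  0.03] [ 1.8 -0.7  1.7] 25.82
-127 [-0.38 -1.04  0.04] [ 2.2 -1.7  3.3] 26.11
-137 [-0.72 -1.16  0.03] [ 2.8 -2.   2.2] 26.4
-145 [-0.91 -1.08  0.06] [ 2.  -2.5  2.5] 26.66
-150 [-1.22 -1.03  0.03] [ 3.2 -2.2  4.5] 26.91
-154 [-1.54 -0.99  0.03] [ 1.3 -3.   3.9] 27.16
-157 [-1.74 -0.87  0.07] [ 2.  -3.9  4.6] 27.41
27.6583 [ 0.55260895 -0.10385924  0.17831689]
```

View pics/w6.png

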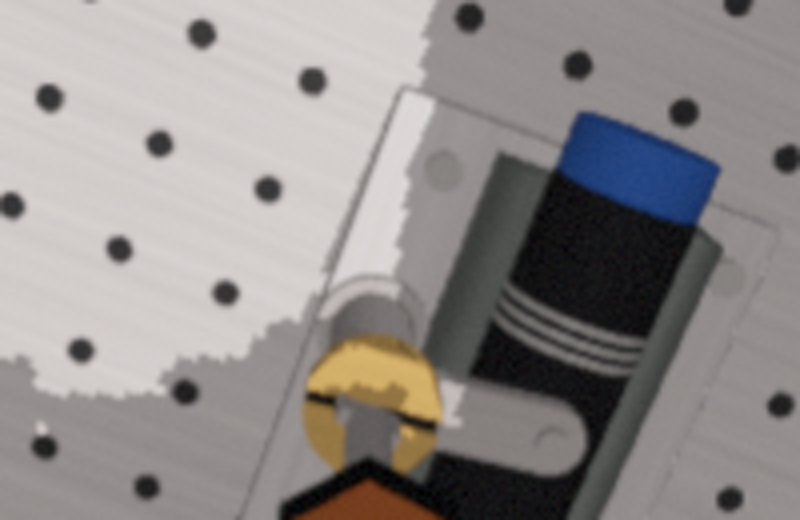

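The blade is in the slot (308,394)–(435,425) and the arm reaches across the barrel to (550,445). I'll measure the angle and then finish the turn.

```bash
python3 - <<'E'
from h import *
f=load('w6'); c=lambda u,v:(u/4+220,v/4+100)
A=atz(f,*c(308,394),.097);B=atz(f,*c(435,425),.097);d=B-A;print('slot',np.degrees(np.arctan2(d[1],d[0])),(A+B)/2)
xy=(.5526,-.1037)
for y in (-161,-164,-167):
    robot.goto([*xy,.1782],R(y)); robot.dwell(.1); M=robot.read_ft_torque()
    print(y,np.round(M,2),np.round(robot.read_force(),1),round(robot.read_t(),2))
    if abs(M[2])>.5: break
robot.dwell(.2)
f=grab('wrist'); np.savez('pics/w7.npz',**f);print(robot.read_t(), robot.read_position())
save(f,'w7.png',(220,100,420,230),4)
E
```

```text
slot 98.63062009361201 [ 0.55104277 -0.10339597  0.097     ]
-161 [-2.03 -0.83  0.11] [ 2.1 -3.9  5. ] 28.01
-164 [-2.15 -0.71  0.06] [ 1.9 -4.7  4.5] 28.36
-167 [-2.13 -0.74  0.15] [ 1.1 -5.1  4.7] 28.71
28.9583 [ 0.55250554 -0.10387188  0.17829037]
```

View pics/w7.png

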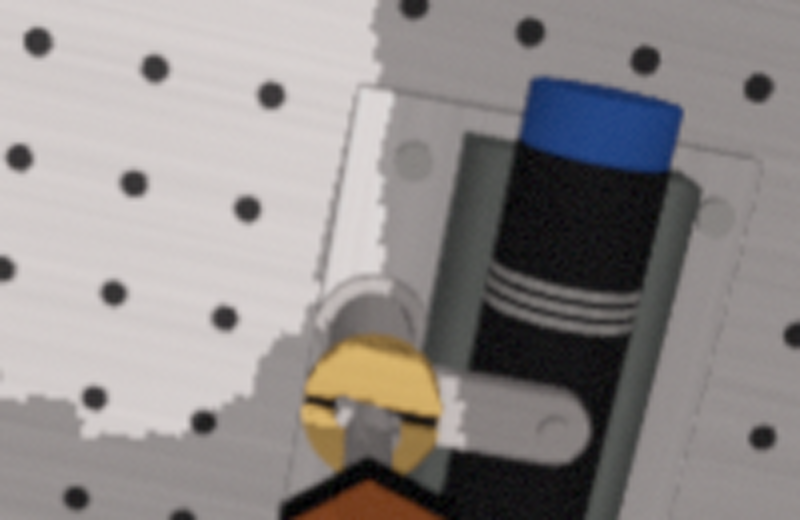

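```bash
python3 - <<'E'
from h import *
f=load('w7'); c=lambda u,v:(u/4+220,v/4+100)
A=atz(f,*c(303,400),.097);B=atz(f,*c(437,423),.097);d=B-A;print('slot',np.degrees(np.arctan2(d[1],d[0])))
A=atz(f,*c(520,145),.07);B=atz(f,*c(475,365),.07);d=B-A;print('barrel',np.degrees(np.arctan2(d[1],d[0])))
xy=(.5526,-.1037)
for y in (-170,-173,-176):
    robot.goto([*xy,.1782],R(y)); robot.dwell(.1); M=robot.read_ft_torque()
    print(y,np.round(M,2),np.round(robot.read_force(),1),round(robot.read_t(),2))
    if abs(M[2])>.4: break
f=grab('wrist');np.savez('pics/w8.npz',**f);save(f,'w8.png',(220,100,420,230),4)
E
```

```text
slot 92.7579859014847
barrel 3.214574110049273
-170 [-2.11 -0.78  0.14] [ 2.2 -5.   5.4] 29.31
-173 [-2.2  -0.73  0.24] [ 1.9 -5.   4.9] 29.66
-176 [-1.44 -0.64  0.25] [ 1.1 -3.3  6. ] 30.01
```

View pics/w8.png

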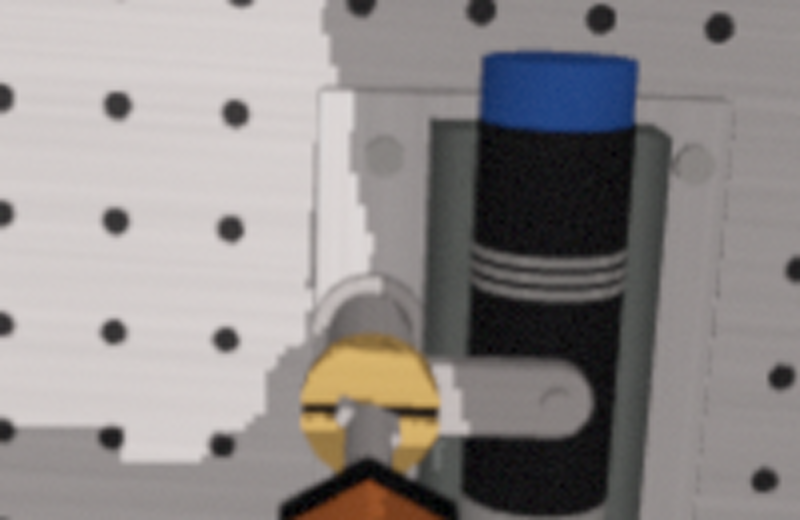

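The arm is now square across the barrel: the slot is level at (303–437,410), the barrel axis is vertical, and the clamp is at its stop. Next I return the driver.

```bash
python3 - <<'E'
from h import *
xy=(.5526,-.1037)
robot.goto([*xy,.1785],R(-168)); robot.servo_line([*xy,.228],speed=.08)
robot.goto([.4827,.2866,.222],R(11.4)); robot.dwell(.3)
f=grab('wrist'); np.savez('pics/w9.npz',**f);print(robot.read_t(), robot.read_position(),robot.read_grip_width()*88)
save(f,'w9.png',(220,100,400,220),4.4)
E
```

```text
33.5 [0.48280473 0.28641171 0.22203298] 25.934799500629424
```

View pics/w9.png

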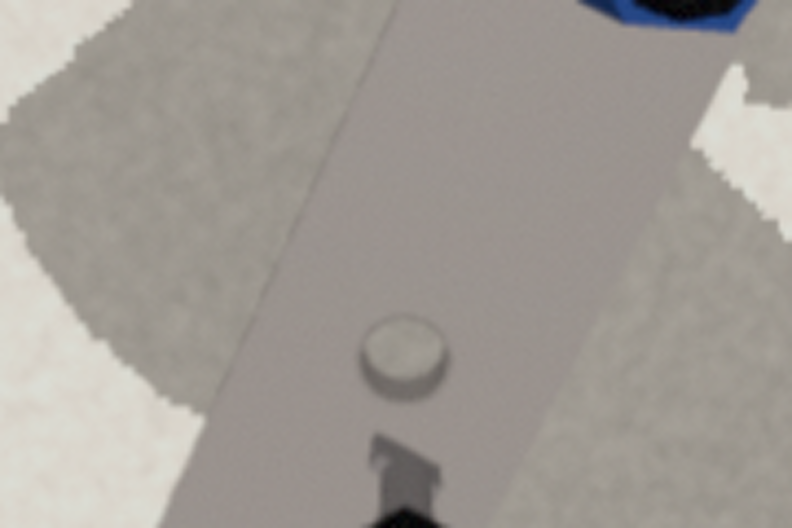

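The blade sits at (373,436)–(440,468), nearly where it was before relative to the hole at (405,345), so I lower it.

```bash
python3 - <<'E'
from h import *
xy=(.4832,.2866)
robot.servo_line([*xy,.176],speed=.08); robot.dwell(.1)
z=down(xy,11.4,.176,.150,lim=5,step=.004)
if z<.152:
    z=down(xy,11.4,z,.116,lim=5,step=.006); 
    if z<.118: z=down(xy,11.4,z,.1075,lim=3,step=.001)
E
```

```text
down 0.148 [ 0.  -0.9 -1.1] [0.4831 0.2865 0.1478] 36.3083
down 0.112 [-0.7  0.4  0.5] [0.4831 0.2864 0.1117] 38.4083
down 0.108 [-2.6 -0.6  9.5] [0.4834 0.2867 0.109 ] 39.4083
```

Seated at the expected height. I'll release, retreat and check.

```bash
python3 - <<'E'
from h import *
robot.servo_line([.4832,.2866,.109],speed=.03)
robot.move_gripper(1.0); robot.dwell(.2)
robot.servo_line([.4832,.2866,.22],speed=.12)
robot.goto([.41,.288,.26],R(0)); robot.dwell(.3)
f=grab('wrist'); V,U=np.mgrid[50:200,250:400]
P=dep(f,U.ravel(),V.ravel());m=(P[:,2]>.14)&(np.hypot(P[:,0]-.483,P[:,1]-.287)<.03)
print(robot.read_t(),P[m].mean(0),np.percentile(P[m][:,2],[5,50,95]))
t=grab('top');s=grab('scene')
a=cv2.resize(t['im'][150:260,150:450,::-1],(800,293));b=cv2.resize(s['im'][130:300,250:550,::-1],(520,295))
b=cv2.copyMakeBorder(b,0,0,0,280,0);cv2.imwrite('pics/end.png',np.vstack([a,b]))
E
```

```text
42.8333 [0.48357018 0.28717232 0.17966406] [0.1590118  0.16455108 0.41655201]
```

View pics/end.png

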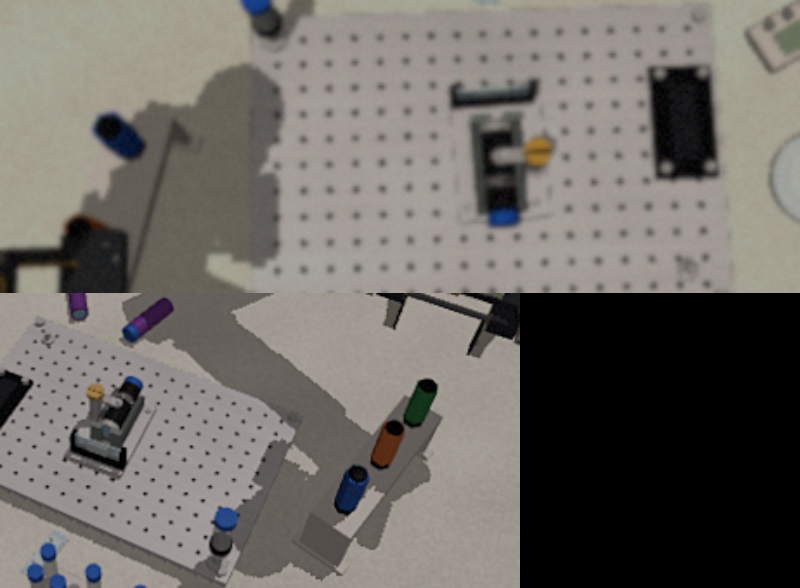

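The composite shows the orange driver upright and seated at (387,443), level with the other two. The clamp arm lies square across the barrel at (500,155), and the barrel is home.

```bash
python3 -c "
from h import *
print(robot.job_done())"
```

```text
the job is handed in; nothing more can be done
None
```

I handed the job in at about 43 s: the barrel is home against the back stop, the clamp is turned square across it to its stop, and the orange screwdriver is back upright in its hole of the stand; the hand-in returned no verdict.

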